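# Set the decorating wheel back one notch

### The job

The indexing wheel with the clay cup on it has been turned one notch too far. With a fingertip tip the pawl's ball lever right over, away from the wheel, so that the red pawl lifts out of the teeth and stays up; push the wheel backward (clockwise seen from above) by exactly one notch by one of its pegs, then tip the lever back so that the pawl drops fully into the new tooth gap. Grasp and lift nothing, and leave the cup and everything around the wheel where it stands.

Things in the scene. Friction and masses are not known exactly. Their poses are not given: they have to be found in the camera images.
- wheel_base: Green cast base of a potter's indexing decorating wheel, fixed to the table; 230 mm across, with a bracket on one side that carries the pawl. Origin: on the table surface, on the wheel's vertical axis. z up; its +y axis points from the wheel axis to the pawl's bracket. All heights here are above the table. The red pawl and the steel wheel above it move; the base does not.
- ratchet (a joint): Turn of the wheel in rad, counterclockwise positive seen from above; BACKWARD IS CLOCKWISE. One notch is 0.393; it starts within 0.03 of 0, pawl in a gap; one notch back is -0.393. Pawl down, backward turning is blocked (play 0.05 either side of mid-gap). A pawl dropped on a tooth's ramp slides into the gap if the wheel is pushed farther back. Friction holds the wheel; 3 N at a peg turns it.
- wheel_mid (a point): Centre of the wheel plate's top, 55 mm high, on the wheel axis. The wheel: an aluminium plate 180 mm across with four upright wooden pegs, inside a steel ring 238 mm across (46 mm high) with 16 upward saw teeth, their tops 61 mm high, 92 to 118 mm from the axis.
- pawl (a joint): The red steel pawl (0.14 kg) and its ball lever swing as one piece on a level pin: 0 = nose fully down in a tooth gap; grows as the nose lifts and the lever goes over, away from the wheel; 1.2 rad = lifted to its stop. It clears the teeth by 0.4 rad. The weighted lever tips over centre at about 0.8: beyond it the pawl stays up by itself, short of it it drops by itself.
- pawl_hinge (a point): Middle of the pawl's level hinge pin, 145 mm from the wheel axis along the base's +y, 78 mm high; the pin runs along the base's x. The green cheeks beside it reach 85 mm high and 19 mm to either side.
- pawl_ball (a point): Centre of the red ball (20 mm) on the pawl's 60 mm lever, which stands on the pin 42 mm from the pawl on the base's +x side. Pawl down: leans towards the wheel, ball 34 mm inward of the pin, 127 mm high; pawl up: 34 mm outward of the pin, same height; 138 mm high midway. A fingertip pushing the ball level outward (tip 120 mm high) lifts the pawl; inward from outside lets it drop. 2 N.
- peg_a (a point): Centre of the top of one of four wooden pegs standing on the wheel plate (14 mm thick, from 55 to 105 mm high, 78 mm from the wheel axis, fixed to the wheel and turning with it). At wheel value 0 this one lies 45 degrees counterclockwise from the base's x axis. Push against the side of any peg to turn the wheel.
- peg_b (a point): Centre of the top of one of four wooden pegs standing on the wheel plate (14 mm thick, from 55 to 105 mm high, 78 mm from the wheel axis, fixed to the wheel and turning with it). At wheel value 0 this one lies 135 degrees counterclockwise from the base's x axis. Push against the side of any peg to turn the wheel.
- peg_c (a point): Centre of the top of one of four wooden pegs standing on the wheel plate (14 mm thick, from 55 to 105 mm high, 78 mm from the wheel axis, fixed to the wheel and turning with it). At wheel value 0 this one lies 225 degrees counterclockwise from the base's x axis. Push against the side of any peg to turn the wheel.
- peg_d (a point): Centre of the top of one of four wooden pegs standing on the wheel plate (14 mm thick, from 55 to 105 mm high, 78 mm from the wheel axis, fixed to the wheel and turning with it). At wheel value 0 this one lies 315 degrees counterclockwise from the base's x axis. Push against the side of any peg to turn the wheel.
- cup_wheel: Small clay cup with a brown foot, 80 mm across the rim and 62 mm high, 0.22 kg, standing loose at the middle of the wheel plate (rim 117 mm high). It rides round with the wheel; not to be touched. Origin: centre of its underside.
- jar_blue: White glaze jar with a blue lid, 48 mm across, 56 mm high, standing beside the wheel; leave alone. Origin: on its underside.
- jar_yellow: White glaze jar with a yellow lid, 48 mm across, 56 mm high, standing beside the wheel; leave alone. Origin: on its underside.
- brush: Glaze brush 170 mm long lying by the wheel; leave alone. Origin: on its underside.
- rib: Flat wooden rib 90 x 50 x 8 mm lying by the wheel; leave alone. Origin: on its underside.
- cup_bats: Clay cup 88 mm across and 70 mm high on the stack of round wooden bats (250 mm across, 79 mm high); leave alone. Origin: on its underside.
- turning_tool: Turning tool, 170 mm long, 14 mm wooden handle, lying on the table; leave alone. Origin: on its underside.

How it is judged:
On the way, in this order (a step that is already met when the one before it is completed fails the run):
1. the pawl is lifted and stays up while the wheel still stands in its first notch (value of joint pawl above 1.05 rad and value of joint ratchet between -0.12 and 0.12 rad), for 0.2 s.
2. with the pawl up, the wheel is pushed backward by half a notch or more (value of joint pawl above 0.9 rad and value of joint ratchet below -0.2 rad), for 0.1 s.
At the end, for the whole second after the job is handed in: The wheel stands one notch back (value -0.393 within 0.08 rad) and at rest, the pawl is fully down in the gap (below 0.08 rad), and the cup stands upright on the wheel plate within 25 mm of its centre (value of joint ratchet between -0.4727 and -0.3127 rad and value of joint pawl below 0.08 rad and velocity of joint ratchet between -0.05 and 0.05 rad/s and velocity of joint pawl between -0.1 and 0.1 rad/s and horizontal distance between cup_wheel and wheel_base below 0.025 m and angle between cup_wheel's own z axis and vertical below 0.1 rad and height (world z) of cup_wheel between 0.05 and 0.06 m); the robot touches nothing.
It fails at once if the cup on the wheel was lifted, tipped or pushed off its place (height (world z) of cup_wheel above 0.065 m or height (world z) of cup_wheel below 0.045 m or angle between cup_wheel's own z axis and vertical above 0.2 rad or horizontal distance between cup_wheel and wheel_base above 0.03 m).
It fails at once if the fingers touched the cup on the wheel (contact force between the fingers and cup_wheel above 1 N).
It fails at once if a jar, tool or cup around the wheel was moved or lifted (distance of any of jar_blue, jar_yellow, brush, rib, cup_bats, turning_tool from where it was at the start of the episode above 0.02 m).
It also fails if it takes over 58 s, if anything falls off the work surface, if the arm or the gripper's body presses on something with over 40 N, if the wrist force passes 120 N, or if a joint passes its speed limit or range.

### The arm

A 7-joint arm with a two-finger parallel gripper is mounted at the origin on the work surface. World frame = base frame: x ahead of the robot, y to its left, z up, the work surface at z = 0. Lengths are in m, angles in rad, forces in N, time in s.
With the tool pointing down it reaches from about 0.425 to 0.95 m from the base axis. Payload 4.7 kg.
Tool frame: the origin (TCP) lies on the front face of the gripper's body, between the roots of the fingers; the fingertips stand 73 mm ahead of it and the grasp point (between the pads) lies 54 mm ahead of it; z points along the fingers, y is the direction in which the jaws open and shut (so a half turn about z gives the same grasp; the last joint's range is limited). The gripper opens to 85 mm and grips with 20 to 120 N. Pads are 22 mm wide; open, the fingers measure 114 mm over their backs; the gripper's body (76 mm by 85 mm) begins 54 mm behind the grasp point. The pads swing forward as they close: fully open they stand 13 mm farther back than shut.
Start: joints at [-1.359, 0.469, -0.049, 1.532, 0.024, 1.141, -0.082], TCP at [0.161, 0.656, 0.304] pointing down, gripper open.
Joint ranges: [-2.59, 2.59], [-0.33, 1.99], [-1.39, 1.29], [0.1, 2.45], [-1.04, 4.18], [0.21, 1.99], [-2.66, 2.66]. Speed limits (rad/s): [2.57, 2.57, 3.14, 3.14, 3.14, 3.14, 3.14].

### API

Orientations are given as a unit quaternion [w, x, y, z].
In Python, from plant import robot gives the robot as it stands.
- The arm moves only by the tool jog_arm, never from a script. Its argument "rows" is one flat list of numbers, 5 for each row, row after row: the shift along the tool's x, y, z in units of 25 mm (1.0 is 25 mm), then the turn about the tool's z in units of 8 degrees (1.0 is 8 degrees), then the closure in counts, from 0 (fully open) to 255 (shut). In form: [x, y, z, spin, hand, x, y, z, spin, hand, ...]. A call has 1 to 10 rows; each row shifts and turns the commanded pose from where the row before left it, along the tool's axes as they then stand; what a row does not reach is not made up. A row lasts 1/10 s, in which the tool goes at most 50 mm and 8.59 degrees, less where a joint would pass 70% of its speed; a pose out of reach is approached as far as the arm can. A call is refused whole if a number of a shift passes 1 or a number of a turn 1, either way. A call with a gripper value outside its range is refused whole. The fingers move at their own pace and stop on an object; "squeeze" is the grip in N (left out, the last holds). Time passes only in rows, so rows that do not move let the fingers close. It gives the time, the measured TCP pose, the force and the opening at its end, in the units of the state.
- robot.sense(): the state, without advancing time (a new reading comes with each control period).
- robot.read_camera(name): name is "scene" or "top" or "wrist"; returns a dict with "image" (400x640x3 uint8, red, green, blue), "fx", "fy", "cx", "cy" (pixels), "R" (3x3) and "t" (3): a world point X has camera coordinates R X + t; the wrist camera has in their place "hand_eye" (4x4, takes a point from camera to tool coordinates, whose origin is the TCP and whose axes are the flange's). Camera axes: x right, y down, z forward; pixel columns grow to the right and rows downward; lengths in m; the calibration is good to about 2 mm. A picture is of the moment at which its call begins: read the wrist's pose just before it. There is no depth.
- robot.job_done(): hands the job in, once; it reports no verdict.
The state is a dict: "time": time; "joints": joint angles; "qd": joint speeds; "effort": joint torques, N m; "position": TCP position; "eef_rot": TCP orientation; "ft_force": force on the tool from outside, world axes, zero at the start; "wrist_torque": the same for the moment, N m; "gripper_width": finger opening in m.
Only numpy, scipy, OpenCV 4.12 (cv2) and the standard library are available. Lean on these libraries where they do the work, as an engineer would, in place of code of your own. Each camera call takes 0.05 s, during which the arm holds its last target. There are 200 camera calls.

## Working session

There is one attempt and no reset: what is moved stays moved. The work goes in short steps, Python scripts to look and compute and a tool call to move; the robot and the scene stay as the last step left them, time stands still between calls to the robot, and variables do not carry over. Pictures are saved under pics/ and viewed, about 8 in all and at most 12, crops included, and the job is handed in when it is done.

Besides the shell and the picture viewer there is one more tool, called after ">>>" in YAML: its name, and indented under it one key for each argument. jog_arm: Moves the arm, as the interface text tells. Its arguments: {"type":"object","properties":{"rows":{"type":"array","items":{"type":"number"}},"squeeze":{"type":"number"}},"required":["rows"]}

```bash
mkdir -p pics; cat > h.py <<'E'
import numpy as np, cv2
from plant import robot
def shot(n,f):
    c=robot.read_camera(n); cv2.imwrite('pics/'+f,c['image'][:,:,::-1]); np.savez('pics/'+f+'.npz',**{k:np.array(v) for k,v in c.items()}); return c
def ray(c,u,v):
    R=np.array(c['R']);t=np.array(c['t']).ravel()
    return -R.T@t, R.T@np.array([(u-c['cx'])/c['fx'],(v-c['cy'])/c['fy'],1.])
def onz(c,u,v,z):
    o,d=ray(c,u,v); return o+d*(z-o[2])/d[2]
def proj(c,X):
    p=np.array(c['R'])@np.array(X)+np.array(c['t']).ravel(); return [c['fx']*p[0]/p[2]+c['cx'],c['fy']*p[1]/p[2]+c['cy']]
E
python3 - <<'E'
from h import *
s=robot.sense(); print(s['position'],s['eef_rot'],s['time'],s['gripper_width'])
for n in('scene','top'):
    c=shot(n,n+'0.png'); print(n,ray(c,c['cx'],c['cy']),c['fx'])
E
```

```text
[0.16086159 0.65510759 0.30286148] [-7.90770187e-05  1.20093675e-01  9.92762084e-01 -9.73663567e-04] 0.0 0.0853859003788847
scene (array([ 1.24643896, -0.01015033,  1.10492022]), array([-0.55212352, -0.04497495, -0.83254842])) 401.2223094814808
top (array([ 0.43845462, -0.08146892,  1.35113117]), array([ 0.09144225,  0.00929712, -0.99576698])) 381.261942865105
```

View pics/top0.png

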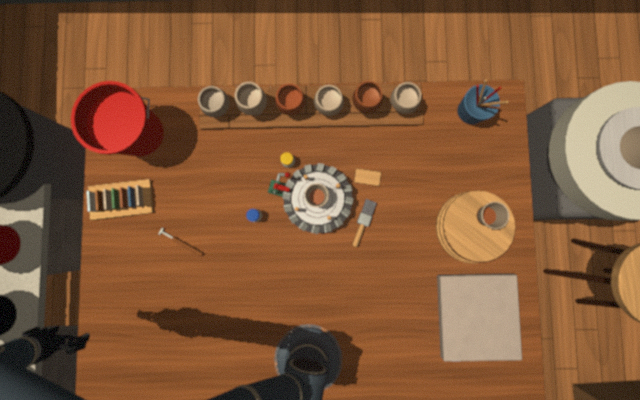

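View pics/scene0.png

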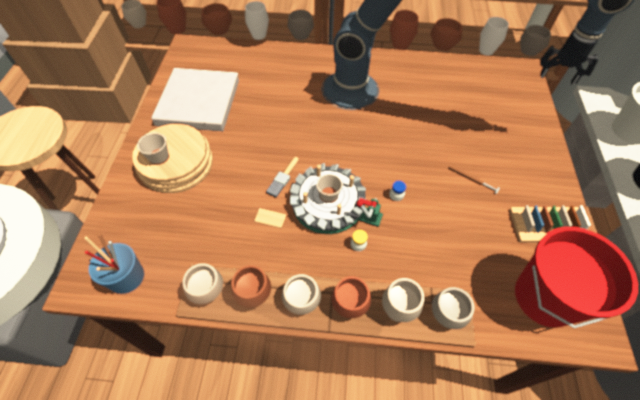

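The top view shows the wheel at about (319,197), with the pawl bracket on its left at (277,184) and the jars at (287,159) and (254,216). In the scene view the wheel is at (328,196) and the red pawl at (367,205). Next I'll enlarge both.

```bash
python3 - <<'E'
from h import *
a=cv2.imread('pics/top0.png')[150:245,240:390]; b=cv2.imread('pics/scene0.png')[155:255,275:415]
A=cv2.resize(a,(790,500),interpolation=cv2.INTER_CUBIC)
cv2.imwrite('pics/ca.png',A)
cv2.imwrite('pics/cb.png',cv2.resize(b,(784,560),interpolation=cv2.INTER_CUBIC))
for n in('top','scene'):
    c=dict(np.load(f'pics/{n}0.png.npz')); im=c['image']; hsv=cv2.cvtColor(im,cv2.COLOR_RGB2HSV)
    y0,y1,x0,x1=(150,245,240,390) if n=='top' else (155,255,275,415)
    for nm,lo,hi in(('red',(0,180,90),(6,255,255)),('green',(60,80,20),(95,255,255)),('blue',(105,150,60),(130,255,255)),('yel',(22,180,120),(32,255,255))):
        m=np.zeros(im.shape[:2],np.uint8); m[y0:y1,x0:x1]=cv2.inRange(hsv,lo,hi)[y0:y1,x0:x1]
        k,_,st,ce=cv2.connectedComponentsWithStats(m)
        for i in range(1,k):
            if st[i,4]>5: print(n,nm,st[i],ce[i].round(1),onz(c,*ce[i],{'red':.1,'green':.03}.get(nm,.056)).round(3))
E
```

```text
top red [286 173   4   4  14] [287.3 174.5] [0.623 0.055 0.1  ]
top red [274 184  16   7  64] [280.9 187.3] [0.581 0.077 0.1  ]
top green [269 181   5  11  22] [271.  186.7] [0.592 0.12  0.03 ]
top blue [248 210  10  10  76] [252.7 214.8] [0.493 0.179 0.056]
top yel [281 153  12  11  97] [286.2 158.4] [0.686 0.063 0.056]
scene red [357 200  19   6  73] [365.5 202.5] [0.597 0.072 0.1  ]
scene green [359 205  22  20 167] [372.4 217. ] [0.602 0.101 0.03 ]
scene green [305 224  47   9  81] [328.  229.3] [ 0.66  -0.032  0.03 ]
scene blue [393 182  12  11  99] [398.7 186.9] [0.498 0.179 0.056]
```

View pics/ca.png

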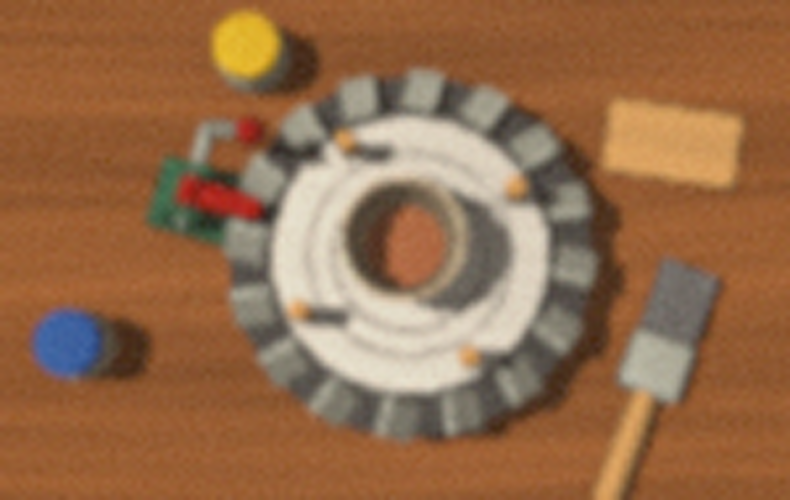

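View pics/cb.png

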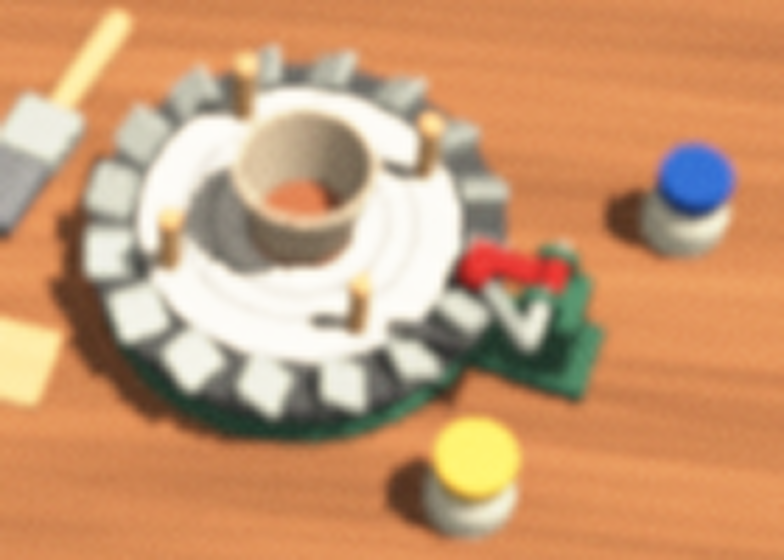

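The crops show the peg tops clearly. In the top crop they are at (345,137), (517,186), (470,356) and (298,310), with the ball at (249,130). In the scene crop they are at (246,63), (431,120), (359,285) and (168,217), with the ball near (480,262). I'll locate the wheel axis from them.

```bash
python3 - <<'E'
from h import *
T=dict(np.load('pics/top0.png.npz'));S=dict(np.load('pics/scene0.png.npz'))
tp=np.array([(345,137),(517,186),(470,356),(298,310)])/[790/150,500/95]+[240,150]-.4
sp=np.array([(359,283),(168,215),(246,61),(431,118)])/5.6+[275,155]-.4
def tri(a,b):
    o1,d1=ray(T,*a);o2,d2=ray(S,*b); k=np.linalg.lstsq(np.c_[d1,-d2],o2-o1,rcond=None)[0]
    p,q=o1+d1*k[0],o2+d2*k[1]; return (p+q)/2,np.linalg.norm(p-q)
P=[]
for a,b in zip(tp,sp):
    x,e=tri(a,b); p=onz(T,*a,.105); q=onz(S,*b,.105); P.append([p,q]); print(x.round(4),round(e,4),p[:2].round(4),q[:2].round(4))
P=np.array(P)
for i in (0,1):
    C=P[:,i].mean(0); d=P[:,i]-C; print('C',C.round(4),np.hypot(*d[:,:2].T).round(4),np.degrees(np.arctan2(d[:,1],d[:,0])).round(1))
b=tri(np.array((249,130))/5.265+[240,150]-.4,np.array((480,262))/5.6+[275,155]-.4); print('ball',b)
C=P.mean((0,1))
for th in range(0,360,1):pass
E
```

```text
[ 0.6176 -0.0052  0.1058] 0.002 [ 0.6176 -0.0041] [ 0.6172 -0.0062]
[ 0.5848 -0.1111  0.1047] 0.0003 [ 0.5848 -0.1113] [ 0.585 -0.111]
[ 0.4791 -0.0799  0.1073] 0.0005 [ 0.4792 -0.0801] [ 0.4773 -0.0798]
[0.5093 0.0257 0.1096] 0.0004 [0.5095 0.0263] [0.5059 0.0257]
C [ 0.5478 -0.0423  0.105 ] [0.0796 0.0783 0.0783 0.0786] [  28.7  -61.8 -151.1  119.1]
C [ 0.5463 -0.0428  0.105 ] [0.0798 0.0783 0.0784 0.0795] [  27.4  -60.4 -151.8  120.6]
ball (array([0.61834199, 0.05344044, 0.13702041]), np.float64(0.0019761576192380316))
```

The wheel axis is at (0.547, -0.0425), with peg radii of 78–80 mm and heights of 105–110 mm, as they should be. The base yaw is about -16.7°. The predicted ball position (0.619, 0.052) matches the measured (0.618, 0.053). Next I'll close the gripper, align tool y with base +y and travel.

>>> jog_arm:
  rows: [0,0,0,0.36,255,-0.9,-0.7,0,0,255,-0.9,-0.7,0,0,255,-0.9,-0.7,0,0,255,-0.9,-0.7,0,0,255,-0.9,-0.7,0,0,255,-0.9,-0.7,0,0,255,-0.9,-0.7,0,0,255,-0.9,-0.7,0,0,255,-0.9,-0.7,0,0,255]
  squeeze: 20

```text
time: 1.1
position: [0.3102, 0.4453, 0.3035]
eef_rot: [-0.0, 0.145, 0.989, -0.0]
ft_force: [0.3, -0.3, -0.6]
gripper_width: 0.0003
```

>>> jog_arm:
  rows: [-0.9,-0.7,0,0,255,-0.9,-0.7,0,0,255,-0.9,-0.7,0,0,255,-0.9,-0.7,0,0,255,-0.9,-0.7,0,0,255,-0.9,-0.7,0,0,255,-0.9,-0.7,0,0,255,-0.9,-0.7,0,0,255,-0.9,-0.7,0,0,255,-0.9,-0.7,0,0,255]

```text
time: 2.1
position: [0.4754, 0.2132, 0.3036]
eef_rot: [-0.0, 0.145, 0.989, -0.0]
ft_force: [-0.2, 0.3, -0.3]
gripper_width: 0.0005
```

```bash
cat >> h.py <<'E'
C=np.array([.547,-.0425]); YAW=np.radians(-16.7)
def base(p):
    c,s=np.cos(YAW),np.sin(YAW); d=np.array(p[:2])-C; return np.array([c*d[0]+s*d[1],-s*d[0]+c*d[1]])
def tips():
    s=robot.sense(); from scipy.spatial.transform import Rotation as Ro
    w,x,y,z=s['eef_rot']; R=Ro.from_quat([x,y,z,w]).as_matrix(); p=np.array(s['position'])
    print('t',round(s['time'],2),'tcp',p.round(4),'base xy mm',(1000*base(p)).round(1),'xang',np.degrees(np.arctan2(R[1,0],R[0,0])).round(1),'tilt',R[:2,2].round(3),'F',np.round(s['ft_force'],1),'w',round(s['gripper_width'],4)); return p,R
E
python3 -c "
from h import *
tips()"
```

```text
t 2.1 tcp [0.4754 0.2132 0.3036] base xy mm [-142.1  224.3] xang 163.3 tilt [-0.001 -0.   ] F [-0.2  0.3 -0.3] w 0.0005
```

>>> jog_arm:
  rows: [-0.82,-0.66,0,0,255,-0.82,-0.66,0,0,255,-0.82,-0.66,0,0,255,-0.82,-0.66,0,0,255,-0.82,-0.66,0,0,255,-0.82,-0.66,0,0,255,-0.82,-0.66,0,0,255,-0.82,-0.66,0,0,255,-0.82,-0.66,0,0,255,0,0,0,0,255]

```text
time: 3.1
position: [0.6102, 0.0149, 0.3035]
eef_rot: [0.0, 0.148, 0.989, -0.001]
ft_force: [-0.1, -0.4, 0.1]
gripper_width: 0.0001
```

```bash
python3 - <<'E'
from h import *
p,R=tips(); c=shot('wrist','w1.png'); H=np.array(c['hand_eye']); print(H.round(3),c['fx'])
Rc=R@H[:3,:3]; o=R@H[:3,3]+p
c['R']=Rc.T; c['t']=-Rc.T@o
def bw(x,y,z):
    cc,s=np.cos(YAW),np.sin(YAW); return [C[0]+cc*x-s*y,C[1]+s*x+cc*y,z]
for n,q in dict(ball=(.042,.111,.127),pega=(.055,.055,.105),pegb=(-.055,.055,.105),hinge=(0,.145,.078),tip=(.042,.076,.12)).items(): print(n,np.round(proj(c,bw(*q)),0))
np.savez('pics/w1.npz',**c)
s=shot('scene','s1.png'); im=cv2.imread('pics/s1.png'); print(proj(s,p-[0,0,.073]))
w=cv2.imread('pics/w1.png'); cv2.imwrite('pics/m1.png',np.hstack([cv2.resize(w,(480,300)),cv2.resize(im[110:260,300:430],(260,300),interpolation=cv2.INTER_CUBIC)]))
E
```

```text
t 3.1 tcp [0.6102 0.0149 0.3035] base xy mm [44.1 73.1] xang 163.0 tilt [ 0.    -0.003] F [-0.1 -0.4  0.1] w 0.0001
[[ 0.    -0.965 -0.264  0.068]
 [ 1.     0.    -0.    -0.   ]
 [ 0.    -0.264  0.965 -0.07 ]
 [ 0.     0.     0.     1.   ]] 354.80998282517504
ball [376. 195.]
pega [300. 204.]
pegb [297.  55.]
hinge [411. 130.]
tip [327. 193.]
[np.float64(348.9988013102701), np.float64(178.87722616747624)]
```

View pics/m1.png

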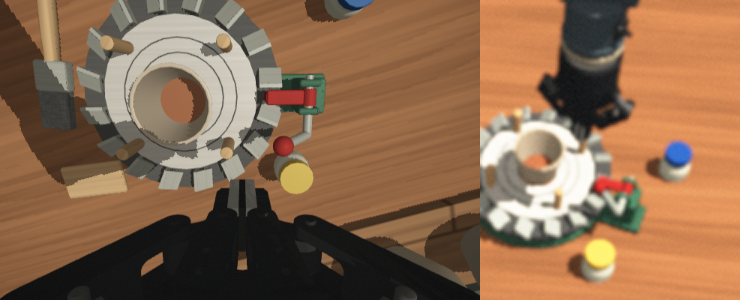

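The wrist view agrees with the model: ball at full-image (379,195) against a predicted (376,195), and peg_a and peg_b also match. The fingertip row (about 240) confirms the 73 mm tip length. Now I'll descend inward of the ball and push outward.

>>> jog_arm:
  rows: [0.08,0,0.7,0,255,0,0,0.8,0,255,0,0,0.8,0,255,0,0,0.8,0,255,0,0,0.7,0,255,0,0,0.6,0,255,0,0,0,0,255]

```text
time: 3.9
position: [0.6056, 0.021, 0.1916]
eef_rot: [-0.002, 0.144, 0.99, -0.0]
ft_force: [0.1, -0.4, -0.0]
gripper_width: 0.0001
```

>>> jog_arm:
  rows: [0,0.3,0,0,255,0,0.32,0,0,255,0,0.32,0,0,255,0,0.32,0,0,255,0,0.32,0,0,255,0,0.32,0,0,255,0,0.32,0,0,255,0,0.32,0,0,255,0,0.32,0,0,255,0,0.3,0,0,255]

```text
time: 4.9
position: [0.6299, 0.0972, 0.1933]
eef_rot: [-0.001, 0.144, 0.99, 0.0]
ft_force: [-0.2, -2.1, 0.2]
gripper_width: 0.0002
```

```bash
python3 - <<'E'
from h import *
tips(); c=shot('wrist','w2.png'); s=shot('scene','s2.png')
w=cv2.imread('pics/w2.png');im=cv2.imread('pics/s2.png')
cv2.imwrite('pics/m2.png',np.hstack([cv2.resize(w,(480,300)),cv2.resize(im[130:260,320:430],(254,300),interpolation=cv2.INTER_CUBIC)]))
E
```

```text
t 4.9 tcp [0.6299 0.0972 0.1933] base xy mm [ 39.2 157.6] xang 163.4 tilt [-0.001  0.   ] F [-0.2 -2.1  0.2] w 0.0002
```

View pics/m2.png

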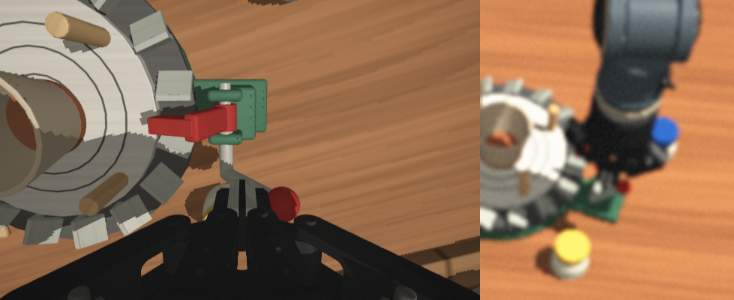

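The pawl is up: in the wrist view the nose is raised off the teeth and the ball at (285,204) sits outward of the finger. Its contact with the stop gives a half finger thickness of about 11 mm. I'll back off, rise, turn by 56° and go to the counterclockwise side of peg_d.

>>> jog_arm:
  rows: [0,-0.6,0,0,255,0,-0.6,0,0,255,0,0,-0.8,0,255,0,0,-0.8,0,255,0,0,-0.7,0,255,0,0,0,0,255]

```text
time: 5.6
position: [0.6223, 0.0645, 0.254]
eef_rot: [0.002, 0.146, 0.989, 0.001]
ft_force: [0.4, 0.6, 0.1]
gripper_width: 0.0
```

```bash
python3 - <<'E'
from h import *
tips(); s=shot('scene','s3.png')
im=cv2.imread('pics/s3.png'); hsv=cv2.cvtColor(im,cv2.COLOR_BGR2HSV); m=cv2.inRange(hsv[190:260,330:400],(0,180,60),(6,255,255))
k,_,st,ce=cv2.connectedComponentsWithStats(m); print(ce[1:]+[330,190],st[1:,4])
def bw(x,y,z):
    cc,q=np.cos(YAW),np.sin(YAW); return [C[0]+cc*x-q*y,C[1]+q*x+cc*y,z]
print('ball up/down',proj(s,bw(.042,.179,.127)),proj(s,bw(.042,.111,.127)))
E
```

```text
t 5.6 tcp [0.6223 0.0645 0.254 ] base xy mm [ 41.3 124.1] xang 163.2 tilt [0.005 0.001] F [0.4 0.6 0.1] w 0.0
[[371.33333333 199.86666667]
 [382.08695652 210.39130435]] [45 23]
ball up/down [np.float64(381.5766315280486), np.float64(211.2147862564329)] [np.float64(359.04596830070113), np.float64(203.4354488564196)]
```

The ball stays at its stop by itself, at (382,210) against a predicted (382,211). On to peg_d.

>>> jog_arm:
  rows: [-0.2,-0.8,0,0,255,-0.2,-0.8,0,0,255,-0.2,-0.8,0,0,255,-0.2,-0.8,0,0,255,-0.2,-0.8,0,0,255,-0.2,-0.8,0,0,255,-0.2,-0.8,0,0,255,-0.25,-0.84,0,0,255,0,0,0,0,255]

```text
time: 6.55
position: [0.613, -0.1043, 0.2501]
eef_rot: [-0.001, 0.148, 0.989, -0.001]
ft_force: [-0.2, -0.3, -0.4]
gripper_width: 0.0002
```

>>> jog_arm:
  rows: [0,0,0,1,255,0,0,0,1,255,0,0,0,1,255,0,0,0,1,255,0,0,0,1,255,0,0,0,1,255,0,0,0,1,255,0,0,0,0,255]

```text
time: 7.35
position: [0.6141, -0.0983, 0.2501]
eef_rot: [-0.001, 0.592, 0.806, -0.001]
ft_force: [-0.3, -1.5, -0.0]
gripper_width: 0.0001
```

```bash
cat >> h.py <<'E'
def bw(x,y,z):
    cc,q=np.cos(YAW),np.sin(YAW); return np.array([C[0]+cc*x-q*y,C[1]+q*x+cc*y,z])
def goto(x,y,z):
    p,R=tips(); print('shift units',(R.T@(bw(x,y,z)-p)/.025).round(2))
E
python3 -c "
from h import *
goto(.0826,-.0368,.160)"
```

```text
t 7.35 tcp [ 0.6141 -0.0983  0.2501] base xy mm [ 80.3 -34.2] xang 107.4 tilt [-0.002  0.   ] F [-0.3 -1.5 -0. ] w 0.0001
shift units [-0.14  0.02  3.61]
```

Now descend beside the peg, then push in −y by about 41 mm of the planned 45 mm, a little short on purpose.

>>> jog_arm:
  rows: [-0.14,0.1,0.7,0,255,0,0,0.8,0,255,0,0,0.8,0,255,0,0,0.7,0,255,0,0,0.6,0,255,0,0,0,0,255]

```text
time: 7.95
position: [0.6165, -0.1016, 0.1581]
eef_rot: [-0.002, 0.592, 0.806, -0.001]
ft_force: [-0.9, -0.2, 0.4]
gripper_width: -0.0001
```

>>> jog_arm:
  rows: [0,-0.18,0,0,255,0,-0.18,0,0,255,0,-0.18,0,0,255,0,-0.18,0,0,255,0,-0.18,0,0,255,0,-0.18,0,0,255,0,-0.18,0,0,255,0,-0.18,0,0,255,0,-0.18,0,0,255,0,0,0,0,255]

```text
time: 8.95
position: [0.578, -0.1139, 0.1611]
eef_rot: [-0.001, 0.593, 0.805, -0.0]
ft_force: [0.5, -0.0, 1.0]
gripper_width: -0.0001
```

```bash
python3 -c "
from h import *
goto(.0452,-.0618,.160)
shot('top','t4.png')
im=cv2.imread('pics/t4.png')[150:245,240:390]
cv2.imwrite('pics/c4.png',cv2.resize(im,(790,500),interpolation=cv2.INTER_CUBIC))"
```

```text
t 8.95 tcp [ 0.578  -0.1139  0.1611] base xy mm [ 50.2 -59.5] xang 107.3 tilt [-0.003  0.001] F [ 0.5 -0.   1. ] w -0.0001
shift units [ 0.04 -0.22  0.05]
```

View pics/c4.png

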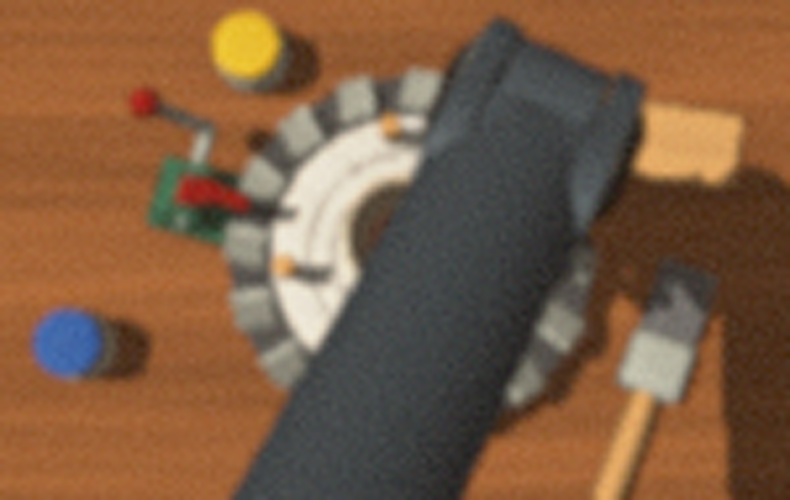

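The pawl is up (ball at crop (144,101)) and the wheel has turned: peg_a is now at (390,125) and peg_b at (284,265). I'll work out the turn from the peg centroids before and after.

```bash
cat >> h.py <<'E'
def pegs(f,guess):
    c=dict(np.load('pics/'+f+'.npz')); im=c['image'].astype(float); out=[]
    for g in guess:
        u,v=np.array(g)/[790/150,500/95]+[240,150]-.4
        U,V=np.meshgrid(np.arange(int(u)-4,int(u)+6),np.arange(int(v)-4,int(v)+6))
        w=np.clip(im[V,U,0]-im[V,U,2]-60,0,None)*(np.hypot(U-u,V-v)<3.2)
        p=onz(c,(U*w).sum()/w.sum(),(V*w).sum()/w.sum(),.105)[:2]-C
        out.append((np.degrees(np.arctan2(p[1],p[0]))-np.degrees(YAW),np.hypot(*p)*1000))
    return np.array(out).round(2)
E
python3 -c "
from h import *
a=pegs('top0.png',[(345,137),(298,310),(517,186),(470,356)]);b=pegs('t4.png',[(390,125),(284,265)]);print(a,b,np.radians(b[:,0]-a[:2,0]))"
```

```text
[[  46.02   78.74]
 [ 135.09   78.24]
 [ -44.37   77.52]
 [-134.84   77.05]] [[ 24.32  78.45]
 [113.6   78.47]] [-0.37873645 -0.37507126]
```

The wheel has turned -0.377 rad, close to -0.393. I'll nudge it another millimetre or so, retreat, rise, and check.

>>> jog_arm:
  rows: [0,-0.06,0,0,255,0,0,0,0,255,0,0,0,0,255,0,0.4,0,0,255,0,0.5,0,0,255,0,0,-0.8,0,255,0,0,-0.9,0,255,0,0,-0.9,0,255,0,0,-0.9,0,255,0,0,0,0,255]

```text
time: 10.0
position: [0.6017, -0.1082, 0.2519]
eef_rot: [0.003, 0.592, 0.806, 0.001]
ft_force: [0.4, -0.1, 0.1]
gripper_width: -0.0
```

>>> jog_arm:
  rows: [0,0,0,-1,255,0,0,0,-1,255,0,0,0,-1,255,0,0,0,-1,255,0,0,0,-1,255,0,0,0,-1,255,0,0,0,-1,255,0,0,0,0,255]

```text
time: 10.8
position: [0.5995, -0.1077, 0.2478]
eef_rot: [-0.001, 0.145, 0.989, 0.0]
ft_force: [-0.3, 0.4, -0.0]
gripper_width: -0.0
```

```bash
python3 -c "
from h import *
goto(.042,.213,.250)
shot('top','t5.png')
a=pegs('top0.png',[(345,137),(298,310)]);b=pegs('t5.png',[(391,125),(283,263)]);print(b,np.radians(b[:,0]-a[:,0]))"
```

```text
t 10.8 tcp [ 0.5995 -0.1077  0.2478] base xy mm [ 69.  -47.3] xang 163.3 tilt [-0.002  0.001] F [-0.3  0.4 -0. ] w -0.0
shift units [ 1.08 10.41 -0.08]
[[ 24.02  78.43]
 [113.33  78.67]] [-0.38397244 -0.37978365]
```

The turn is now -0.382 rad from the start. Next: the outer side of the ball.

>>> jog_arm:
  rows: [0,0.8,0,0,255,0,0.9,0,0,255,0,0.9,0,0,255,0.1,0.9,0,0,255,0.1,0.9,0,0,255,0.1,0.9,0,0,255,0.2,0.9,0,0,255,0.2,0.9,0,0,255,0.2,0.9,0,0,255,0.18,0.9,0,0,255]

```text
time: 11.85
position: [0.6374, 0.1143, 0.2482]
eef_rot: [-0.0, 0.146, 0.989, -0.0]
ft_force: [0.1, -0.2, 0.0]
gripper_width: 0.0002
```

>>> jog_arm:
  rows: [0,0.8,0,0,255,0,0.71,0,0,255,0,0,0,0,255,0,0,0,0,255]

```text
time: 12.25
position: [0.6484, 0.1487, 0.2485]
eef_rot: [-0.0, 0.145, 0.989, -0.001]
ft_force: [0.2, -1.2, -0.1]
gripper_width: -0.0002
```

```bash
python3 -c "
from h import *
goto(.042,.213,.193)"
```

```text
t 12.25 tcp [0.6484 0.1487 0.2485] base xy mm [ 42.1 212.3] xang 163.3 tilt [-0.001 -0.001] F [ 0.2 -1.2 -0.1] w -0.0002
shift units [0.   0.03 2.22]
```

>>> jog_arm:
  rows: [0,0.1,0.6,0,255,0,0,0.6,0,255,0,0,0.6,0,255,0,0,0.4,0,255,0,0,0,0,255]

```text
time: 12.75
position: [0.6477, 0.1511, 0.1912]
eef_rot: [-0.002, 0.145, 0.989, -0.001]
ft_force: [0.1, 0.3, -0.2]
gripper_width: 0.0001
```

>>> jog_arm:
  rows: [0,-0.25,0,0,255,0,-0.25,0,0,255,0,-0.25,0,0,255,0,-0.25,0,0,255,0,-0.25,0,0,255,0,-0.25,0,0,255,0,-0.25,0,0,255,0,-0.25,0,0,255,0,-0.2,0,0,255,0,0,0,0,255]

```text
time: 13.75
position: [0.6328, 0.0968, 0.1941]
eef_rot: [-0.0, 0.146, 0.989, -0.001]
ft_force: [-0.5, -1.5, -0.1]
gripper_width: 0.0
```

>>> jog_arm:
  rows: [0,0.5,0,0,255,0,0.8,0,0,255,0,0.8,0,0,255,0,0.6,-0.5,0,255,0,0,-0.9,0,255,0,0,-0.9,0,255,0,0,0,0,255]

```text
time: 14.45
position: [0.6544, 0.1667, 0.2544]
eef_rot: [0.003, 0.144, 0.99, 0.002]
ft_force: [0.5, 0.3, 0.2]
gripper_width: 0.0001
```

```bash
python3 -c "
from h import *
tips();t=shot('top','t6.png'); s=shot('scene','s6.png')
b=pegs('t6.png',[(391,125),(283,263)]);a=pegs('top0.png',[(345,137),(298,310)]);print(b,np.radians(b[:,0]-a[:,0]))
for c in(t,s): print('ball dn/up',np.round([proj(c,bw(.042,.111,.127)),proj(c,bw(.042,.179,.127))],1))
A=cv2.imread('pics/t6.png')[150:245,240:350];B=cv2.imread('pics/s6.png')[155:255,285:415]
cv2.imwrite('pics/c6.png',np.hstack([cv2.resize(A,(380,328),interpolation=cv2.INTER_CUBIC),cv2.resize(B,(416,328),interpolation=cv2.INTER_CUBIC)]))"
```

```text
t 14.45 tcp [0.6544 0.1667 0.2544] base xy mm [ 42.8 231.3] xang 163.5 tilt [0.006 0.002] F [0.5 0.3 0.2] w 0.0001
[[   nan    nan]
 [113.37  78.66]] [        nan -0.37908551]
ball dn/up [[287.5 174.5]
 [267.4 168.9]]
ball dn/up [[359.  203.4]
 [381.6 211.2]]h.py:29: RuntimeWarning: invalid value encountered in scalar divide
  p=onz(c,(U*w).sum()/w.sum(),(V*w).sum()/w.sum(),.105)[:2]-C
```

View pics/c6.png

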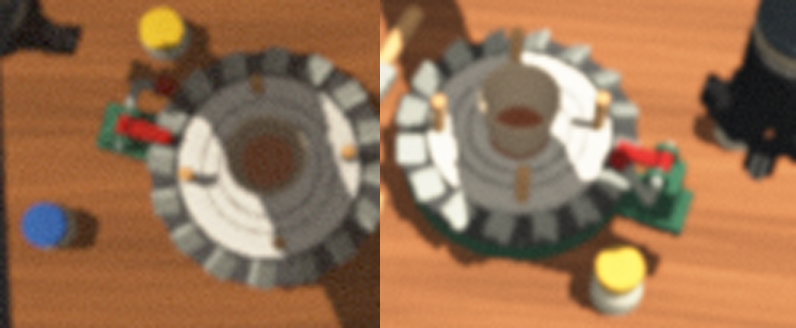

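The ball is back near its down position: crop (168,86), so full (288.6,174.9), against a predicted (287.5,174.5). It is in shadow, so I'll return to the first wrist-view pose and compare directly with the starting picture.

>>> jog_arm:
  rows: [0,0,-1,0,255,0,0,-0.96,0,255,0,-0.8,0,0,255,0,-0.8,0,0,255,0,-0.8,0,0,255,0,-0.8,0,0,255,0,-0.8,0,0,255,0,-0.8,0,0,255,0,-0.8,0,0,255,0,-0.73,0,0,255]

```text
time: 15.55
position: [0.6066, 0.0101, 0.3004]
eef_rot: [0.0, 0.145, 0.989, -0.0]
ft_force: [-0.3, 0.3, 1.0]
gripper_width: -0.0002
```

>>> jog_arm:
  rows: [0,0,0,0,255,0,0,0,0,255,0,0,0,0,255]

```text
time: 15.85
position: [0.6075, 0.0135, 0.3003]
eef_rot: [0.0, 0.144, 0.99, 0.0]
ft_force: [-0.4, -0.3, -0.7]
gripper_width: -0.0003
```

```bash
python3 - <<'E'
from h import *
p,R=tips(); c=shot('wrist','w7.png'); H=np.array(c['hand_eye']); Rc=R@H[:3,:3]; o=R@H[:3,3]+p; c['R']=Rc.T; c['t']=-Rc.T@o
c1=dict(np.load('pics/w1.npz'))
for n,k in(('before',c1),('after',c)):
    m=cv2.inRange(cv2.cvtColor(k['image'],cv2.COLOR_RGB2HSV),(0,170,60),(5,255,255)); m[:, :330]=0; m[:,450:]=0; m[230:]=0
    q,_,st,ce=cv2.connectedComponentsWithStats(m)
    for i in range(1,q):
        if st[i,4]>60: print(n,st[i],ce[i].round(1),'base mm at z.127',(1000*base(onz(k,*ce[i],.127))).round(1))
    for th in(0,.1,.2,.3): print(th,np.round(proj(k,bw(.042,.145+.06*np.sin(th-.6),.078+.06*np.cos(th-.6))),1))
A=[cv2.imread(f'pics/w{i}.png')[0:270,120:460] for i in(1,7)]
cv2.imwrite('pics/c7.png',cv2.resize(np.hstack(A),(800,318),interpolation=cv2.INTER_CUBIC))
E
```

```text
t 15.85 tcp [0.6075 0.0135 0.3003] base xy mm [41.8 71. ] xang 163.4 tilt [0.    0.001] F [-0.4 -0.3 -0.7] w -0.0003
before [ 352  118   70   23 1376] [388.  129.5] base mm at z.127 [ -4.5 117.6]
before [364 182  28  26 569] [377.3 194.5] base mm at z.127 [ 41.5 111.9]
0 [376.3 195.4]
0.1 [384.2 196.5]
0.2 [392.5 197.5]
0.3 [401.1 198.2]
after [ 354  122   71   24 1389] [390.5 133.3] base mm at z.127 [ -5. 117.]
after [367 186  28  27 580] [380.  199.5] base mm at z.127 [ 41.5 112. ]
0 [378.9 200.3]
0.1 [386.9 201.5]
0.2 [395.3 202.6]
0.3 [404.  203.4]
```

View pics/c7.png

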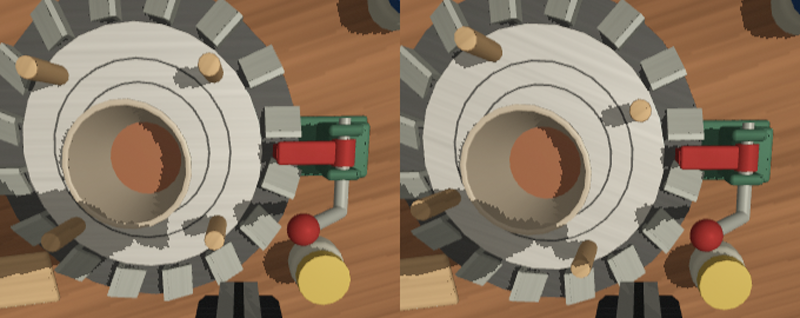

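Before and after match. The ball is at base (41.5, 112.0) mm against (41.5, 111.9) at the start, so the pawl is fully down. The nose lies between two teeth as it did at first, the pegs are one notch round and the cup is centred. I'm handing in.

```bash
python3 -c "
from plant import robot
print(robot.job_done(), robot.sense()['time'])"
```

```text
the job is handed in; nothing more can be done
the job is handed in; nothing more can be done
```

The wheel is one notch back with the pawl down in the new gap, and I handed the job in at about 16 s of the 58 s allowed. I used a closed fingertip to tip the ball lever outward, where it stayed at its stop. I then pushed peg_d clockwise and tipped the lever back from outside so the pawl dropped.

**Last checks**
- **Pawl:** seen in the wrist camera, the ball is within about 0.1 mm of where it started, so the pawl angle is about 0. The nose lies between two teeth.
- **Wheel:** it turned -0.38 rad from where it began, against a target of -0.393 ± 0.08. This is the least certain figure. The final top picture gave it from peg_b alone (-0.379), because peg_a was in the arm's shadow; just before the pawl dropped, both pegs agreed (-0.384 and -0.380).
- **Cup and surroundings:** I judged these by eye only. The cup looks centred and upright, and nothing around the wheel appears to have moved.
- **Contact:** the gripper was clear of everything at hand-in. The measured force at the end of each move never passed about 2 N.

No check failed.

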